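# Board up to the test fixture, lid held open

### The job

First slide the aluminium carrier with the circuit board along the bench, without lifting it, until it lies wholly on the round dark mat, in its middle. Then raise the test fixture's sprung lid by its handle and hold it open at 45 degrees for a colleague to load the board: finish while still holding the lid there with the gripper, because it falls shut if let go. Leave the carrier on the mat and the other things on the bench where they are.

Things in the scene. Friction and masses are not known exactly. Their poses are not given: they have to be found in the camera images.
- carrier: open aluminium tray 110 x 90 x 22 mm (its x, y, z) with a green circuit board in it, about 0.3 kg (0.2 to 0.42), loose on the bench; origin: centre of its underside. It slides freely over the bench and the mat.
- mat: round dark rubber mat, 180 mm across, let flush into the bench (nothing to bump against); origin: its centre.
- fixture: test fixture fixed to the bench: white open box 200 x 180 x 55 mm (its x, y, z) under a grey framed lid with a clear window; origin: centre of its underside. Its x axis points from its front (handle side, towards the robot) to the hinge at the back.
- lid (a joint): opening angle of the fixture's lid in rad: 0 shut (level), 0.785 is 45 degrees, stop at 1.5. The front edge rises about the hinge at the back. Spring and weight (lid 0.3 kg) close it from any angle; holding it at the handle at 45 degrees takes about 4 N.
- lid_handle (a point): middle of the lid's handle: a level round steel bar 12 mm thick, 110 mm long along the fixture's y, on a post at each end, its axis 45 mm above the lid's top. It lies 168 mm in front of the hinge and 50 mm above it when shut (110 mm above the bench). Pinched from above across the bar, the bar turns between the fingers as the lid swings.
- lid_hinge (a point): middle of the lid's hinge axis, which runs along the fixture's y; 94 mm behind the fixture's origin and 60 mm above the bench.
- spool: solder-wire spool standing on its flange, 60 mm across, 45 mm high; a loose bystander; origin: centre of its underside.
- jar: amber glass jar, 52 mm across, 50 mm high; a loose bystander; origin: centre of its underside.
- bottle: white plastic bottle, 52 mm across, 120 mm high; a loose bystander; origin: centre of its underside.
- screwdriver: screwdriver lying flat, 170 mm long; a loose bystander; origin: on its axis at the handle's and tool's underside.
- parts_bin: small open black parts bin, 75 x 110 x 40 mm; a loose bystander; origin: centre of its underside.
- brush: small brush lying flat, 160 mm long; a loose bystander; origin: on its axis at the handle's and tool's underside.
- pot: steel cup, 70 mm across, 60 mm high; a loose bystander; origin: centre of its underside.
Mind the look-alikes: they are no part of the job. There is more than one size of the carrier; the one meant has the size given above.

How it is judged:
By the outcome, as a careful person would: the job done as asked, in the order asked, and still so for the second after the job is handed in, while the arm keeps its last pose, push and grip.
It also fails if it takes over 61 s, if anything falls off the work surface, if the arm or the gripper's body presses on something with over 40 N, if the wrist force passes 120 N, or if a joint passes its speed limit or range.

### The arm

A 6-joint arm with a two-finger parallel gripper is mounted at the origin on the work surface. World frame = base frame: x ahead of the robot, y to its left, z up, the work surface at z = 0. Lengths are in m, angles in rad, forces in N, time in s.
With the tool pointing down it reaches from about 0.4 to 0.825 m from the base axis. Payload 7 kg.
Tool frame: the origin (TCP) lies between the finger pads; the fingertips stand 19 mm ahead of it and the grasp point (between the pads) is the TCP; z points along the fingers, y is the line along which they close (so a half turn about z gives the same grasp; the last joint's range is limited). The gripper opens to 85 mm and grips with 20 to 120 N. Pads are 22 mm wide; open, the fingers measure 114 mm over their backs; the gripper's body (76 mm by 85 mm) begins 54 mm behind the grasp point. The pads swing forward as they close: fully open they stand 13 mm farther back than shut.
Start: joints at [-1.027, 0.359, 0.012, 0, -1.224, -0.288], TCP at [0.171, -0.653, 0.25] pointing down, gripper open.
Joint ranges: [-3.07, 3.07], [-1.43, 2.12], [-1.02, 1.25], [-3.03, 1.67], [-3.05, -0], [-3.03, 3.03]. Speed limits (rad/s): [2.39, 2.39, 3.01, 3.14, 3.14, 3.14].

### API

Orientations are given as a rotation vector (axis times angle).
In Python, from plant import * gives the robot as it stands.
- The arm moves only by the tool move_tool, called after "Emit:" by a JSON object that holds its "op" and its "data", one argument or row to a line. Schema: {"type":"object","properties":{"moves":{"type":"array","items":{"type":"array","prefixItems":[{"type":"array","items":{"type":"number"},"minItems":3,"maxItems":3},{"type":"array","items":{"type":"number"},"minItems":3,"maxItems":3}],"minItems":2,"maxItems":2},"minItems":1,"maxItems":10},"jaw":{"type":"number"},"grip_n":{"type":"number"},"only":{"type":"string"},"quiet":{"type":"boolean"},"lines":{"type":"string"}},"required":["moves"],"additionalProperties":false}. moves is a list of rows, 1 to 10 of them, each written [[dx, dy, dz], [rx, ry, rz]]: dx, dy, dz in shares of the most that a row can go, 1 being 62.5 mm, then a rotation vector rx, ry, rz in normalised numbers (1 is pi/2 rad); each row shifts and turns the commanded pose from where the row before left it, along the tool's axes as they then stand; what a row does not reach is not made up. A row lasts 1/8 s, in which the tool goes at most 0.0625 m and 0.188 rad, less where a joint would pass 70% of its speed; a pose out of reach is approached as far as the arm can. jaw is the finger opening in m, set as the call begins (left out keeps the last). The fingers move at their own pace and stop on an object; grip_n is the grip in N (left out, the last holds). Time passes only in rows, so rows that do not move let the fingers close. The tool returns the time, the measured TCP pose, the force, the opening and the grip force at its end. only (a regular expression) keeps the lines of the reply that match it, lines (a string "A,B") keeps lines A to B, and quiet returns only ok. Input that does not fit is refused with a message, and nothing moves.
- state(): the state, without advancing time (a new reading comes with each control period).
- get_image(name): name is "scene" or "top" or "wrist"; returns (picture, depth): 384x512x3 uint8, red, green, blue; 384x512 float32, m along the optical axis (not along the pixel's ray), 0 where there is no reading.
- camera_info(name): a dict with "fx", "fy", "cx", "cy" (pixels), "position" and "rotation" of the camera in the world; the wrist camera has in their place "T_tool_cam" (4x4, takes a point from camera to tool coordinates, whose origin is the TCP and whose axes are the flange's). Camera axes: x right, y up, looking along -z (the intrinsics and any distortion apply to the point x, -y, -z); pixel columns grow to the right and rows downward; lengths in m; the calibration is good to about 2 mm. A picture is of the moment at which its call begins: read the wrist's pose just before it. camera_info takes no time and is no camera call.
- finish_job(): hands the job in; it is judged then, once.
Trained networks look in the newest picture that a camera, given by its name, has taken for a name from the list of things; names that differ only in an ending like _2 or _b are one class to them, and where a whole thing is asked for, a point or a joint stands for the part that bears it (a point fixed in the world has none). Each returns a list of dicts, best first, with "confidence" (0 to 1); they miss things now and then, are a little off and sometimes report something else, mostly with a low value. They report only what shows in the picture. A call takes as long as a camera call. They do not tell look-alikes from the thing itself.
- boxes_of(thing, camera): "location" ([column, row] in pixels, amid what is visible of it).
- place_of(thing, camera): "location" ([column, row] in pixels: a listed point, or the origin of a listed thing).
The state is a dict: "time": time; "joint_pos": joint angles; "qvel": joint speeds; "joint_torque": joint torques, N m; "tcp_pos": TCP position; "ee_rot": TCP orientation; "contact_force": force on the tool from outside, world axes, zero at the start; "moment": the same for the moment, N m; "grip_width": finger opening in m; "grasp_force": force on a finger pad.
Only numpy, scipy, OpenCV 4.12 (cv2) and the standard library are available. Lean on these libraries where they do the work, as an engineer would, in place of code of your own. Each camera call takes 0.05 s, during which the arm holds its last target. There are 200 camera calls.

## Working session

There is one attempt and no reset: what is moved stays moved. The work goes in short steps, Python scripts to look and compute and a tool call to move; the robot and the scene stay as the last step left them, time stands still between calls to the robot, and variables do not carry over. Pictures are saved under pics/ and viewed, at most 10 in all, crops included, and the job is handed in when it is done.

```bash
mkdir -p pics; ls
```

Create h.py:
```python
from plant import *
import numpy as np, cv2
from scipy.spatial.transform import Rotation as R
def campose(n):
    c=camera_info(n)
    if n=="wrist":
        s=state();T=np.array(c["T_tool_cam"]);Rt=R.from_rotvec(s["ee_rot"]).as_matrix()
        return c,Rt@T[:3,:3],Rt@T[:3,3]+np.array(s["tcp_pos"])
    r=np.array(c["rotation"]); r=r if r.shape==(3,3) else R.from_rotvec(r).as_matrix()
    return c,r,np.array(c["position"])
def ray(n,px):
    c,r,p=campose(n); u,v=px
    return p,r@np.array([(u-c["cx"])/c["fx"],-(v-c["cy"])/c["fy"],-1])
def atz(n,px,z):
    p,d=ray(n,px); return p+d*(z-p[2])/d[2]
def cloud(n,dep):
    c,r,p=campose(n); v,u=np.mgrid[:384,:512]
    d=np.stack([(u-c["cx"])/c["fx"],-(v-c["cy"])/c["fy"],-np.ones_like(u)],-1)
    return p+(d*dep[...,None])@r.T
```

Run:
```python
from h import *
for n in("scene","top"):
    im,d=get_image(n); np.savez(f"/tmp/{n}.npz",im=im,d=d); cv2.imwrite(f"pics/{n}.png",im[...,::-1])
    c=camera_info(n); print(n,c)
    P=cloud(n,d)
    for t in("carrier","mat","fixture","lid_handle","lid_hinge","spool","jar","bottle","screwdriver","parts_bin","brush","pot"):
        for o in place_of(t,n)[:3]:
            l=o["location"];u,v=int(round(l[0])),int(round(l[1]))
            print(t,np.round(l,1),round(o["confidence"],2),"z0",atz(n,l,0).round(3)[:2],"depthpt",P[min(max(v,0),383),min(max(u,0),511)].round(3))
print(camera_info("wrist")); print(state())
```

```text
pics
scene {'fx': 361.6634822458818, 'fy': 361.6634822458818, 'cx': 253.1513113791904, 'cy': 188.82987429810547, 'position': array([ 1.12544285, -0.41598206,  0.95652872]), 'rotation': array([0.61188461, 0.31693444, 0.87460801])}
carrier [119.1 327. ] 0.88 z0 [ 0.668 -0.521] depthpt [ 0.679 -0.518  0.024]
carrier [236.8 218.1] 0.87 z0 [ 0.583 -0.081] depthpt [ 0.589 -0.083  0.01 ]
carrier [ 80.3 255.4] 0.56 z0 [ 0.403 -0.523] depthpt [ 0.414 -0.521  0.017]
mat [164.2 235. ] 0.64 z0 [ 0.495 -0.292] depthpt [ 1.125 -0.416  0.957]
mat [314.7 236.4] 0.63 z0 [0.783 0.067] depthpt [0.79  0.057 0.022]
mat [305.7 125.1] 0.46 z0 [0.398 0.385] depthpt [0.484 0.292 0.113]
fixture [317.7 158. ] 0.69 z0 [0.553 0.3  ] depthpt [0.593 0.252 0.065]
fixture [264.6 270.4] 0.64 z0 [ 0.776 -0.123] depthpt [ 0.779 -0.124  0.007]
lid_handle [303.2 125.9] 0.95 z0 [0.395 0.375] depthpt [0.483 0.279 0.115]
lid_hinge [333.6 166.4] 0.67 z0 [0.617 0.316] depthpt [0.652 0.267 0.066]
spool [209.9 294.9] 0.82 z0 [ 0.741 -0.287] depthpt [ 0.759 -0.293  0.045]
spool [317.8 160.6] 0.17 z0 [0.563 0.292] depthpt [0.602 
[... 2528 characters left out ...]
0000e+00]])}
{'time': 1.3, 'joint_pos': array([-1.02688592e+00,  3.58634256e-01,  1.18958252e-02, -4.59402336e-05,
       -1.22414477e+00, -2.88122548e-01]), 'qvel': array([ 0.00028507,  0.00028248,  0.00148142,  0.0005697 , -0.00166754,
       -0.00152474]), 'joint_torque': array([-1.69398798e-03, -5.82978702e+01,  2.93659866e+01,  6.94183946e+00,
       -5.72139215e-04,  5.64364086e-05]), 'tcp_pos': array([ 0.17077456, -0.65299357,  0.25026997]), 'ee_rot': array([-4.00671304e-01,  3.11593311e+00,  1.52256266e-04]), 'contact_force': array([-0.62134814, -0.08380333, -0.50424098]), 'moment': array([-0.0103108 ,  0.01098031,  0.00893222]), 'grasp_force': 0.0, 'grip_width': 0.08532031406432705}
```

View pics/scene.png

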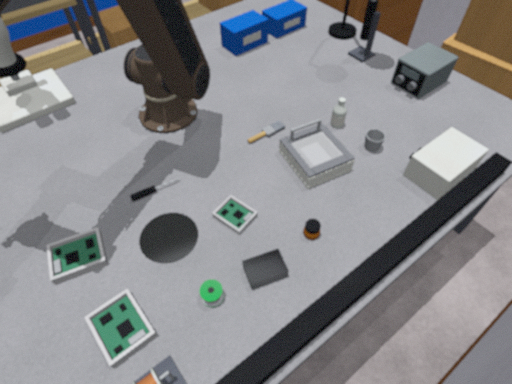

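View pics/top.png

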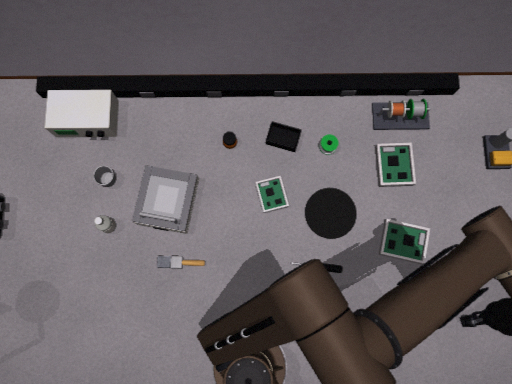

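The scene view shows three green-board trays at (75,255), (120,327) and (235,213). The mat is at (168,237) and the fixture at (317,155), with its handle on the robot side. In the top view the mat is at (331,213). I'll measure the tray sizes next.

Create m.py:
```python
from h import *
def rects(n,im,seeds,zr=0.022):
    # bright low-saturation rim + green board -> hull -> rectify to plane z -> minAreaRect
    h=cv2.cvtColor(im,cv2.COLOR_RGB2HSV).astype(int)
    g=((im[...,1].astype(int)-np.maximum(im[...,0],im[...,2]))>12)|((h[...,2]>170)&(h[...,1]<60))
    g=cv2.morphologyEx(g.astype(np.uint8),cv2.MORPH_CLOSE,np.ones((3,3)))
    for s in seeds:
        N,L,S,_=cv2.connectedComponentsWithStats(g)
        vs,us=np.mgrid[:384,:512]; l=L[s[1]-3:s[1]+4,s[0]-3:s[0]+4]; l=np.bincount(l[l>0]).argmax()
        c=cv2.findContours((L==l).astype(np.uint8),cv2.RETR_EXTERNAL,cv2.CHAIN_APPROX_NONE)[0][0][:,0]
        q=np.array([atz(n,p,zr)[:2] for p in c])
        r=cv2.minAreaRect((q*1000).astype(np.float32)); print(n,s,"ctr",np.round(r[0],1),"size",np.round(r[1],1),"ang",round(r[2],1))
def mat(n,im,s):
    g=(im.max(-1)<45).astype(np.uint8); g=cv2.morphologyEx(g,cv2.MORPH_OPEN,np.ones((3,3)))
    N,L,S,_=cv2.connectedComponentsWithStats(g); l=L[s[1],s[0]]
    c=cv2.findContours((L==l).astype(np.uint8),cv2.RETR_EXTERNAL,cv2.CHAIN_APPROX_NONE)[0][0][:,0]
    q=np.array([atz(n,p,0)[:2] for p in c]); e=cv2.fitEllipse((q*1000).astype(np.float32)); print("mat",n,np.round(e[0],1),np.round(e[1],1))
```

Run:
```python
from m import *
Z={n:np.load(f"/tmp/{n}.npz") for n in("scene","top")}
rects("scene",Z["scene"]["im"],[(75,255),(119,327),(236,213)])
rects("top",Z["top"]["im"],[(405,241),(396,165),(272,194)])
mat("scene",Z["scene"]["im"],(168,237));mat("top",Z["top"]["im"],(331,213))
# fixture footprint by depth
for n in Z:
    P=cloud(n,Z[n]["d"]).reshape(-1,3); ok=(Z[n]["d"].ravel()>0)
    b=ok&(abs(P[:,0]-.56)<.2)&(abs(P[:,1]-.27)<.16)
    for lo,hi in((.05,.08),(.095,.13)):
        q=P[b&(P[:,2]>lo)&(P[:,2]<hi)]
        if len(q)>10:
            r=cv2.minAreaRect((q[:,:2]*1000).astype(np.float32)); print(n,lo,len(q),np.round(r[0]),np.round(r[1]),round(r[2],1),q.mean(0).round(3),np.median(q[:,2]).round(3))
    q=P[ok&(P[:,2]<.02)&(P[:,2]>-.02)&(P[:,0]>.3)&(P[:,0]<.8)]; print("bench z",np.median(q[:,2]))
```

```text
scene (75, 255) ctr [216.3 155.3] size [1539.  1899.3] ang 0.1Traceback (most recent call last):
  File "<stdin>", line 3, in <module>
  File "m.py", line 11, in rects
    q=np.array([atz(n,p,zr)[:2] for p in c])
                ~~~^^^^^^^^
  File "h.py", line 15, in atz
    p,d=ray(n,px); return p+d*(z-p[2])/d[2]
        ~~~^^^^^^
  File "h.py", line 12, in ray
    c,r,p=campose(n); u,v=px
          ~~~~~~~^^^
  File "h.py", line 5, in campose
    c=camera_info(n)
ValueError: time passes only in moves, steps and waits
```

Run:
```python
s=open('h.py').read()
s=s.replace('def campose(n):','_C={}\ndef campose(n):\n    if n not in _C: _C[n]=_campose(n)\n    return _C[n]\ndef _campose(n):')
open('h.py','w').write(s)
s=open('m.py').read()
s=s.replace("for s in seeds:\n","for s in seeds:\n        W=np.zeros_like(g);W[max(s[1]-48,0):s[1]+48,max(s[0]-48,0):s[0]+48]=1\n").replace("WithStats(g)\n        vs","WithStats(g*W)\n        vs").replace("h[...,2]>170","h[...,2]>T").replace("zr=0.022","zr=0.022,T=195")
open('m.py','w').write(s)
```

Run:
```python
from m import *
Z={n:np.load(f"/tmp/{n}.npz") for n in("scene","top")}
for T in(185,205):
  rects("scene",Z["scene"]["im"],[(75,255),(119,327),(236,213)],T=T)
  rects("top",Z["top"]["im"],[(405,241),(396,165),(272,194)],T=T)
mat("scene",Z["scene"]["im"],(168,237));mat("top",Z["top"]["im"],(331,213))
for n in Z:
    P=cloud(n,Z[n]["d"]).reshape(-1,3); ok=(Z[n]["d"].ravel()>0)
    b=ok&(abs(P[:,0]-.56)<.2)&(abs(P[:,1]-.27)<.14)
    for lo,hi in((.05,.08),(.095,.13)):
        q=P[b&(P[:,2]>lo)&(P[:,2]<hi)]
        if len(q)>10:
            r=cv2.minAreaRect((q[:,:2]*1000).astype(np.float32)); print(n,lo,len(q),np.round(r[0]),np.round(r[1]),round(r[2],1),q.mean(0).round(3),np.median(q[:,2]).round(3))
    q=P[ok&(P[:,2]<.02)&(P[:,2]>-.02)&(P[:,0]>.3)&(P[:,0]<.8)]; print("bench z",np.median(q[:,2]))
```

```text
scene (75, 255) ctr [ 408.7 -533.4] size [151.7 101.7] ang 77.1
scene (119, 327) ctr [ 670.  -516.2] size [152.9 125.6] ang 1.5
scene (236, 213) ctr [569.3 -79.4] size [112.5  92.9] ang 14.2
top (405, 241) ctr [ 411.  -533.3] size [146.4 112.6] ang 76.7
top (396, 165) ctr [ 679.1 -519.3] size [146.8 119.7] ang 1.6
top (272, 194) ctr [574.9 -82.8] size [107.8  88.1] ang 13.9
scene (75, 255) ctr [ 408.2 -529. ] size [125.2  98.4] ang 77.5
scene (119, 327) ctr [ 670.6 -516.4] size [148.2 120.9] ang 1.8
scene (236, 213) ctr [575.6 -82.2] size [88.2 69. ] ang 14.6
top (405, 241) ctr [ 409.3 -534.6] size [135.5 110.4] ang 77.1
top (396, 165) ctr [ 677.2 -518.1] size [143. 116.] ang 1.6
top (272, 194) ctr [574.6 -81.6] size [106.1  84.8] ang 13.9Traceback (most recent call last):
  File "<stdin>", line 6, in <module>
  File "m.py", line 18, in mat
    q=np.array([atz(n,p,0)[:2] for p in c]); e=cv2.fitEllipse((q*1000).astype(np.float32)); print("mat",n,np.round(e[0],1),np.round(e[1],1))
                                               ~~~~~~~~~~~~~~^^^^^^^^^^^^^^^^^^^^^^^^^^^^^
cv2.error: OpenCV(4.12.0) /io/opencv/modules/imgproc/src/shapedescr.cpp:361: error: (-201:Incorrect size of input array) There should be at least 5 points to fit the ellipse in function 'fitEllipseNoDirect'
```

Run:
```python
from m import *
Z={n:np.load(f"/tmp/{n}.npz") for n in("scene","top")}
for n,s in(("scene",(168,237)),("top",(331,213))):
    im=Z[n]["im"]; print(n,im[s[1],s[0]],im[s[1],s[0]-45],im[s[1]+34,s[0]])
    for T in(40,55,70):
        g=np.zeros((384,512),np.uint8); a,b=s[1]-33,s[0]-38; g[a:a+66,b:b+76]=im[a:a+66,b:b+76].max(-1)<T
        g=cv2.morphologyEx(g,cv2.MORPH_OPEN,np.ones((3,3)))
        N,L,S,_=cv2.connectedComponentsWithStats(g)
        if N<2: continue
        l=1+S[1:,4].argmax(); c=cv2.findContours((L==l).astype(np.uint8),cv2.RETR_EXTERNAL,cv2.CHAIN_APPROX_NONE)[0][0][:,0]
        q=np.array([atz(n,p,0)[:2] for p in c]); e=cv2.fitEllipse((q*1000).astype(np.float32)); print("mat",T,np.round(e[0],1),np.round(e[1],1))
for n in Z:
    P=cloud(n,Z[n]["d"]).reshape(-1,3); ok=(Z[n]["d"].ravel()>0)
    b=ok&(abs(P[:,0]-.56)<.2)&(abs(P[:,1]-.27)<.14)
    for lo,hi in((.05,.08),(.095,.13)):
        q=P[b&(P[:,2]>lo)&(P[:,2]<hi)]
        if len(q)>10:
            r=cv2.minAreaRect((q[:,:2]*1000).astype(np.float32)); print(n,lo,len(q),np.round(r[0]),np.round(r[1]),round(r[2],1),q.mean(0).round(3),np.median(q[:,2]).round(3))
    q=P[ok&(P[:,2]<.02)&(P[:,2]>-.02)&(P[:,0]>.3)&(P[:,0]<.8)]; print("bench z",np.median(q[:,2]))
# triangulate handle, hinge
for a,b in(((303.2,125.9),(157.1,216.6)),((333.6,166.4),(175.2,171.9))):
    p,d=ray("scene",a);P,D=ray("top",b); A=np.stack([d,-D],1); t=np.linalg.lstsq(A,P-p,rcond=None)[0]; print("tri",(p+d*t[0]).round(4),(P+D*t[1]).round(4))
```

```text
scene [52 50 56] [164 165 172] [165 167 171]
mat 55 [ 496.7 -272.1] [14.9 17.7]
mat 70 [ 495.6 -281.7] [135.1 178.2]
top [25 22 23] [141 134 141] [135 128 135]
mat 40 [ 508.7 -284.9] [171.7 173.1]
mat 55 [ 508.9 -284.8] [173.8 175. ]
mat 70 [ 509.2 -284.9] [174.8 176.5]
scene 0.05 2371 [555. 281.] [182. 202.] 79.1 [0.563 0.275 0.064] 0.064
scene 0.095 127 [482. 295.] [123.  13.] 78.8 [0.483 0.293 0.113] 0.114
bench z 0.0014593590215017382
top 0.05 2997 [555. 279.] [183. 201.] 79.6 [0.555 0.277 0.064] 0.064
top 0.095 139 [482. 292.] [121.  12.] 79.4 [0.482 0.292 0.115] 0.115
bench z 0.0013983861888307025
tri [0.477  0.2863 0.1069] [0.4818 0.2934 0.1091]
tri [0.6547 0.262  0.0705] [0.6425 0.2459 0.0646]
```

The target is the small tray, 110 x 90 mm, at about (0.573, -0.082) with a yaw of 14°. The tool's y axis already lines up with the tray's. I'll move above it and look with the wrist camera.

Careful with the scale: shifts go in shares of 62.5 mm and turns go in shares of pi/2 rad. That gives: -0.042 m is -0.672, 0.036 m is 0.576.

Emit:
{"op": "move_tool", "data": {
  "moves": [
    [[-0.672,0.576,0],[0,0,0]],
    [[-0.672,0.576,0],[0,0,0]],
    [[-0.672,0.576,0],[0,0,0]],
    [[-0.672,0.576,0],[0,0,0]],
    [[-0.672,0.576,0],[0,0,0]],
    [[-0.672,0.576,0],[0,0,0]]
  ],
  "jaw": 0.03
}}

```text
time: 2.05
tcp_pos: [0.3608, -0.3788, 0.2506]
ee_rot: [-0.401, 3.115, -0.001]
contact_force: [1.2, -0.9, -0.3]
grip_width: 0.03
grasp_force: 0.0
```

Emit:
{"op": "move_tool", "data": {
  "moves": [
    [[-0.672,0.576,0.16],[0,0,0]],
    [[-0.672,0.576,0.16],[0,0,0]],
    [[-0.672,0.576,0.16],[0,0,0]],
    [[-0.672,0.576,0.16],[0,0,0]],
    [[-0.672,0.576,0.16],[0,0,0]],
    [[-0.672,0.576,0],[0,0,0]],
    [[0,0,0],[0,0,0]],
    [[0,0,0],[0,0,0]]
  ]
}}

```text
time: 3.05
tcp_pos: [0.5489, -0.1073, 0.2002]
ee_rot: [0.402, -3.115, -0.0]
contact_force: [0.1, -0.1, 0.3]
grip_width: 0.0298
grasp_force: 0.0
```

Run:
```python
from m import *
s=state(); print(s["tcp_pos"],s["ee_rot"],s["time"])
im,d=get_image("wrist"); cv2.imwrite("pics/w1.png",im[...,::-1]); np.savez("/tmp/w1.npz",im=im,d=d)
P=cloud("wrist",d); np.save("/tmp/w1P.npy",P)
for o in place_of("carrier","wrist")[:2]: print(o["location"],o["confidence"],atz("wrist",o["location"],0).round(4))
q=P[(d>0)&(P[...,2]>.0165)&(P[...,2]<.03)&(abs(P[...,0]-.573)<.1)&(abs(P[...,1]+.082)<.1)]
r=cv2.minAreaRect((q[:,:2]*1000).astype(np.float32)); print(r,len(q),np.median(q[:,2]))
# profile along carrier y through the centre
a=np.radians(14);ex=np.array([np.cos(a),np.sin(a)]);ey=np.array([-ex[1],ex[0]])
D=P[...,:2]-np.array([.573,-.082]);x=D@ex;y=D@ey
m=(d>0)&(abs(x)<.012)
for y0 in np.arange(-.06,.061,.003):
    k=m&(abs(y-y0)<.0015)
    if k.any(): print(round(y0,3),P[k][:,2].mean().round(4),end=' | ')
```

```text
[ 0.54888122 -0.10734558  0.20016208] [ 4.01889960e-01 -3.11530507e+00 -8.22847495e-05] 3.05
[270.2, 193.1] 0.6 [ 0.5704 -0.0823  0.    ]
((572.4263916015625, -81.61405944824219), (110.22801971435547, 90.03836059570312), 14.358134269714355) 2661 0.02163693103595088
-0.06 0.0004 | -0.057 0.0007 | -0.054 0.0005 | -0.051 0.0006 | -0.048 0.0006 | -0.045 0.0149 | -0.042 0.0226 | -0.039 0.017 | -0.036 0.0126 | -0.033 0.0125 | -0.03 0.0126 | -0.027 0.0126 | -0.024 0.0125 | -0.021 0.0126 | -0.018 0.0122 | -0.015 0.0124 | -0.012 0.0129 | -0.009 0.0126 | -0.006 0.0157 | -0.003 0.0157 | 0.0 0.0155 | 0.003 0.0156 | 0.006 0.0155 | 0.009 0.0156 | 0.012 0.0157 | 0.015 0.0157 | 0.018 0.0146 | 0.021 0.0124 | 0.024 0.0125 | 0.027 0.0126 | 0.03 0.0124 | 0.033 0.0126 | 0.036 0.0124 | 0.039 0.016 | 0.042 0.0224 | 0.045 0.0225 | 0.051 0.0004 | 0.054 0.0005 | 0.057 0.0006 | 0.06 0.0005 |
```

View pics/w1.png

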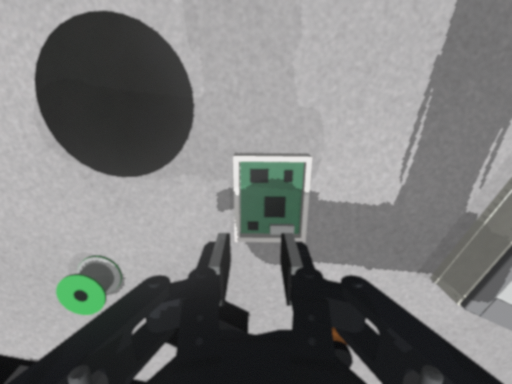

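The wrist view shows the tray at (272,198), with the gripper over its near half, the mat at (115,93) and the spool at (80,293). The tray measures 110 x 90 mm with a rim height of 22 mm, so it's the right one. I'll pinch its -y wall.

Run:
```python
from m import *
im=np.load("/tmp/w1.npz")["im"]
for T in(60,80,100):
    g=np.zeros((384,512),np.uint8); g[5:185,20:210]=im[5:185,20:210].max(-1)<T
    g=cv2.morphologyEx(g,cv2.MORPH_OPEN,np.ones((5,5)))
    c=max(cv2.findContours(g,cv2.RETR_EXTERNAL,cv2.CHAIN_APPROX_NONE)[0],key=len)[:,0]
    q=np.array([atz("wrist",p,0)[:2] for p in c]); e=cv2.fitEllipse((q*1000).astype(np.float32)); print(T,np.round(e[0],1),np.round(e[1],1))
```

```text
60 [ 507.9 -287.7] [170.7 175.5]
80 [ 507.5 -286. ] [176.5 177. ]
100 [ 507.6 -286. ] [177.8 178.1]
```

Emit:
{"op": "move_tool", "data": {
  "moves": [
    [[-0.2336,-0.1904,0.48],[0,0,0]],
    [[-0.232,-0.1888,0.48],[0,0,0]],
    [[0,0,0.48],[0,0,0]],
    [[0,0,0.48],[0,0,0]],
    [[0,0,0.4],[0,0,0]],
    [[0,0,0.16],[0,0,0]],
    [[0,0,0.16],[0,0,0]],
    [[0,0,0],[0,0,0]]
  ]
}}

```text
time: 4.15
tcp_pos: [0.5831, -0.1234, 0.0353]
ee_rot: [0.4, -3.116, -0.0]
contact_force: [-0.4, -0.3, -0.5]
grip_width: 0.0299
grasp_force: 0.0
```

Emit:
{"op": "move_tool", "data": {
  "moves": [
    [[0,0,0],[0,0,0]],
    [[0,0,0],[0,0,0]],
    [[0,0,0],[0,0,0]],
    [[0,0,0],[0,0,0]]
  ],
  "jaw": 0,
  "grip_n": 30
}}

```text
time: 4.65
tcp_pos: [0.5838, -0.1231, 0.0362]
ee_rot: [-0.401, 3.114, -0.0]
contact_force: [-1.2, 0.0, 6.2]
grip_width: 0.0047
grasp_force: 31.8
```

In the tool's units: -0.02265 m is -0.3624, 0.0143 m is 0.2288.

Emit:
{"op": "move_tool", "data": {
  "moves": [
    [[0,0,-0.008],[0,0,0]],
    [[0.1152,-0.1808,0],[0,0,0]],
    [[0.2288,-0.3624,0],[0,0,0]],
    [[0.2288,-0.3624,0],[0,0,0]],
    [[0.2288,-0.3624,0],[0,0,0]]
  ]
}}

```text
time: 5.28
tcp_pos: [0.5554, -0.2128, 0.0362]
ee_rot: [-0.401, 3.114, 0.0]
contact_force: [2.3, 4.4, 2.8]
grip_width: 0.0047
grasp_force: 31.5
```

Emit:
{"op": "move_tool", "data": {
  "moves": [
    [[0.2288,-0.3624,0],[0,0,0]],
    [[0.2288,-0.3624,0],[0,0,0]],
    [[0.2288,-0.3624,0],[0,0,0]],
    [[0.2288,-0.3624,0],[0,0,0]],
    [[0.1152,-0.1808,0],[0,0,0]],
    [[0,0,0],[0,0,0]],
    [[0,0,0],[0,0,0]]
  ]
}}

```text
time: 6.15
tcp_pos: [0.5184, -0.3281, 0.0362]
ee_rot: [-0.401, 3.116, -0.002]
contact_force: [-1.6, -4.9, 3.6]
grip_width: 0.0046
grasp_force: 31.6
```

Emit:
{"op": "move_tool", "data": {
  "moves": [
    [[0,0,0],[0,0,0]],
    [[0,0,0],[0,0,0]],
    [[0,0,0],[0,0,0]]
  ],
  "jaw": 0.03
}}

```text
time: 6.52
tcp_pos: [0.5181, -0.3269, 0.0354]
ee_rot: [0.401, -3.115, -0.001]
contact_force: [0.6, -0.5, 0.1]
grip_width: 0.0298
grasp_force: 0.0
```

Emit:
{"op": "move_tool", "data": {
  "moves": [
    [[0,0,-0.24],[0,0,0]],
    [[0,0,-0.4],[0,0,0]],
    [[0.16,0.16,-0.64],[0,0,0]],
    [[0.24,0.32,-0.72],[0,0,0]],
    [[0.24,0.32,-0.8],[0,0,0]],
    [[0,0,0],[0,0,0]],
    [[0,0,0],[0,0,0]]
  ]
}}

```text
time: 7.4
tcp_pos: [0.4669, -0.2889, 0.2118]
ee_rot: [-0.401, 3.114, -0.001]
contact_force: [0.3, -0.3, -0.1]
grip_width: 0.0296
grasp_force: 0.0
```

Run:
```python
from m import *
s=state(); print(s["tcp_pos"],s["time"])
im,d=get_image("wrist"); cv2.imwrite("pics/w2.png",im[...,::-1])
P=cloud("wrist",d)
q=P[(d>0)&(P[...,2]>.0165)&(P[...,2]<.03)&(abs(P[...,0]-.5076)<.09)&(abs(P[...,1]+.286)<.09)]
print(cv2.minAreaRect((q[:,:2]*1000).astype(np.float32)),len(q),np.median(q[:,2]))
g=(im.max(-1)<90).astype(np.uint8)
print(boxes_of("mat","wrist")[:1])
```

```text
[ 0.46690617 -0.28889267  0.21182987] 7.4
((506.8874206542969, -287.1278076171875), (110.98519134521484, 90.11346435546875), 14.555295944213867) 1951 0.020756981419090603
[{'location': [248.9, 159.1], 'confidence': 0.64}]
```

View pics/w2.png

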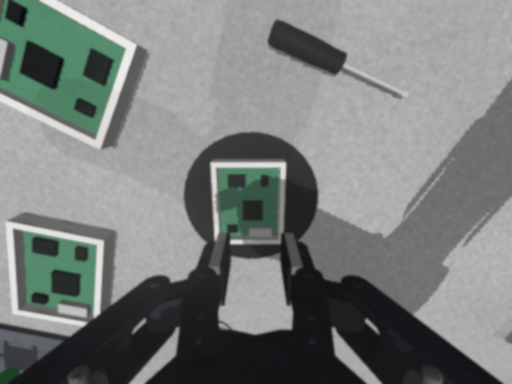

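The tray lies level and centred on the mat, within about 1.5 mm: tray at (248,203), mat at (250,195). Next is the handle: rotate the tool by +64.5° about world z and travel over to it.

In the tool's units: -0.007 m is -0.112, -0.1877 rad / 1.5708 = -0.1195.

Emit:
{"op": "move_tool", "data": {
  "moves": [
    [[0,0,-0.112],[0,0,-0.1195]],
    [[0,0,-0.112],[0,0,-0.1195]],
    [[0,0,-0.112],[0,0,-0.1195]],
    [[0,0,-0.112],[0,0,-0.1195]],
    [[0,0,-0.112],[0,0,-0.1195]],
    [[0,0,-0.112],[0,0,-0.1195]],
    [[0,0,0],[0,0,0]]
  ],
  "jaw": 0.06
}}

```text
time: 8.38
tcp_pos: [0.467, -0.2893, 0.2519]
ee_rot: [1.998, -2.423, -0.002]
contact_force: [-0.5, 0.0, 0.4]
grip_width: 0.0599
grasp_force: 0.0
```

Emit:
{"op": "move_tool", "data": {
  "moves": [
    [[-0.7648,0.1248,0],[0,0,0]],
    [[-0.7648,0.1248,0],[0,0,0]],
    [[-0.7648,0.1248,0],[0,0,0]],
    [[-0.7648,0.1248,0],[0,0,0]],
    [[-0.7648,0.1248,0],[0,0,0]],
    [[-0.7648,0.1248,0],[0,0,0]]
  ]
}}

```text
time: 9.12
tcp_pos: [0.4748, 0.0028, 0.2519]
ee_rot: [1.993, -2.427, -0.001]
contact_force: [1.0, -0.2, 0.5]
grip_width: 0.0602
grasp_force: 0.0
```

Emit:
{"op": "move_tool", "data": {
  "moves": [
    [[-0.7648,0.1248,0],[0,0,0]],
    [[-0.7648,0.1248,0],[0,0,0]],
    [[-0.7648,0.1248,0],[0,0,0]],
    [[-0.7648,0.1248,0],[0,0,0]],
    [[-0.7648,0.1248,0],[0,0,0]],
    [[-0.7648,0.1248,0],[0,0,0]],
    [[0,0,0],[0,0,0]],
    [[0,0,0],[0,0,0]]
  ]
}}

```text
time: 10.12
tcp_pos: [0.483, 0.2916, 0.2515]
ee_rot: [1.996, -2.423, 0.0]
contact_force: [-0.5, 0.7, 0.0]
grip_width: 0.0602
grasp_force: 0.0
```

Run:
```python
from m import *
s=state(); print(s["tcp_pos"],s["ee_rot"],s["time"],s["joint_pos"])
im,d=get_image("wrist"); cv2.imwrite("pics/w3.png",im[...,::-1])
P=cloud("wrist",d)
print([(o["location"],o["confidence"],atz("wrist",o["location"],.11).round(4)) for o in place_of("lid_handle","wrist")[:2]])
q=P[(d>0)&(P[...,2]>.1)&(P[...,2]<.125)&(abs(P[...,0]-.482)<.06)&(abs(P[...,1]-.292)<.09)]
print(cv2.minAreaRect((q[:,:2]*1000).astype(np.float32)),len(q),np.percentile(q[:,2],[5,50,95]),q.mean(0))
q=P[(d>0)&(P[...,2]>.05)&(P[...,2]<.08)&(abs(P[...,0]-.555)<.14)&(abs(P[...,1]-.28)<.14)]
print(cv2.minAreaRect((q[:,:2]*1000).astype(np.float32)),len(q))
Rm=R.from_rotvec(s["ee_rot"]).as_matrix(); print("tool y ang",np.degrees(np.arctan2(Rm[1,1],Rm[0,1])))
```

```text
[0.48296392 0.2916328  0.25151462] [ 1.99596749e+00 -2.42286867e+00  4.74297521e-04] 10.125 [ 8.89982745e-01  1.77854538e-01 -2.32766679e-01 -2.11336740e-04
 -1.16264201e+00 -1.08251967e+00]
[([257.5, 187.3], 0.93, array([0.481 , 0.2929, 0.11  ]))]
((481.2770080566406, 293.6599426269531), (120.48526000976562, 11.81017780303955), 79.4006576538086) 1282 [0.11150158 0.11534205 0.11690312] [0.48018945 0.28881824 0.11488964]
((553.1434936523438, 280.37994384765625), (179.2466583251953, 198.54864501953125), 78.9146499633789) 22331
tool y ang 168.9635474638463
```

View pics/w3.png

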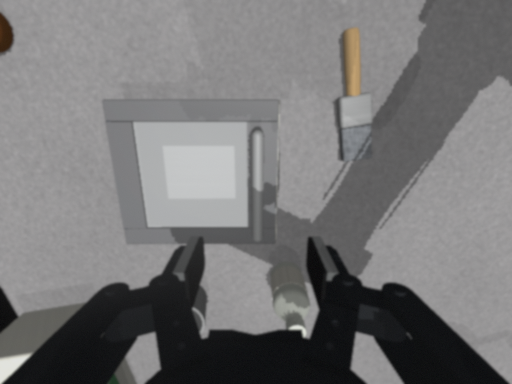

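The wrist view shows the handle bar at (257,187), upright between the fingers, with the window to its left. It is at (0.481, 0.2935, 0.110) and the axes are aligned. I'll descend and grip.

In the tool's units: 0.04 m is 0.64, 0.0023 m is 0.0368.

Emit:
{"op": "move_tool", "data": {
  "moves": [
    [[-0.0256,0.0368,0.48],[0,0,0]],
    [[0,0,0.64],[0,0,0]],
    [[0,0,0.48],[0,0,0]],
    [[0,0,0.4],[0,0,0]],
    [[0,0,0.264],[0,0,0]],
    [[0,0,0],[0,0,0]]
  ]
}}

```text
time: 10.98
tcp_pos: [0.4811, 0.2929, 0.1105]
ee_rot: [1.998, -2.422, 0.0]
contact_force: [1.0, -0.4, 0.5]
grip_width: 0.0598
grasp_force: 0.0
```

Emit:
{"op": "move_tool", "data": {
  "moves": [
    [[0,0,0],[0,0,0]],
    [[0,0,0],[0,0,0]],
    [[0,0,0],[0,0,0]],
    [[0,0,0],[0,0,0]],
    [[0,0,0],[0,0,0]]
  ],
  "jaw": 0,
  "grip_n": 50
}}

```text
time: 11.6
tcp_pos: [0.4811, 0.2943, 0.1119]
ee_rot: [-2.0, 2.422, 0.001]
contact_force: [-5.5, 2.4, 4.7]
grip_width: 0.0102
grasp_force: 48.8
```

In the tool's units: -0.013 m is -0.208, -0.0126 m is -0.2016.

Emit:
{"op": "move_tool", "data": {
  "moves": [
    [[0,-0.072,-0.208],[0,0,0]],
    [[0,-0.0864,-0.2016],[0,0,0]],
    [[0,-0.104,-0.1952],[0,0,0]],
    [[0,-0.1168,-0.1856],[0,0,0]],
    [[0,0,0],[0,0,0]]
  ]
}}

```text
time: 12.22
tcp_pos: [0.5028, 0.29, 0.1609]
ee_rot: [1.999, -2.422, -0.004]
contact_force: [-12.3, 5.6, 2.2]
grip_width: 0.0103
grasp_force: 49.1
```

```bash
python3 -c "
from h import *
print(state()['contact_force'],[ (o['location'],o['confidence']) for o in []])"
```

```text
[-12.29381097   5.62756069   2.21628159] []
```

In the tool's units: -0.0109 m is -0.1744, -0.0105 m is -0.168.

Emit:
{"op": "move_tool", "data": {
  "moves": [
    [[0,-0.1248,-0.1744],[0,0,0]],
    [[0,-0.1376,-0.168],[0,0,0]],
    [[0,-0.1536,-0.1552],[0,0,0]],
    [[0,-0.1616,-0.1392],[0,0,0]],
    [[0,0,0],[0,0,0]]
  ]
}}

```text
time: 12.85
tcp_pos: [0.5381, 0.2832, 0.202]
ee_rot: [2.0, -2.421, -0.004]
contact_force: [-18.0, 4.7, 14.0]
grip_width: 0.0098
grasp_force: 49.9
```

Run:
```python
from m import *
s=state();print(s["contact_force"])
im,d=get_image("scene"); P=cloud("scene",d); cv2.imwrite("pics/s2.png",im[...,::-1])
np.savez("/tmp/s2.npz",im=im,d=d,P=P)
a=np.radians(-11);ex=np.array([np.cos(a),np.sin(a)]);ey=np.array([-ex[1],ex[0]])
h=np.array([.482,.2935])+.168*ex
D=P[...,:2]-h;x=D@ex;y=D@ey;z=P[...,2]-.06
for y0 in np.arange(-.09,.091,.01):
    k=(d>0)&(abs(y-y0)<.005)&(z>.012)&(x<-.0)&(x>-.2)&(z<.16)
    if k.sum()>8: print(round(y0,2),k.sum(),np.degrees(np.median(np.arctan2(z[k],-x[k]))).round(1),np.stack([x[k],z[k]],1)[::max(1,k.sum()//6)].round(3).tolist())
```

```text
[-18.03200779   4.68214672  13.9706567 ]
-0.09 94 36.3 [[-0.154, 0.114], [-0.137, 0.094], [-0.112, 0.08], [-0.084, 0.063], [-0.066, 0.043], [-0.041, 0.034], [-0.019, 0.018]]
-0.08 159 37.0 [[-0.156, 0.114], [-0.132, 0.095], [-0.109, 0.077], [-0.084, 0.063], [-0.06, 0.043], [-0.033, 0.029], [-0.009, 0.012]]
-0.07 154 37.3 [[-0.156, 0.114], [-0.129, 0.096], [-0.108, 0.08], [-0.086, 0.065], [-0.06, 0.05], [-0.037, 0.03], [-0.011, 0.017]]
-0.06 169 36.5 [[-0.156, 0.115], [-0.121, 0.124], [-0.131, 0.095], [-0.1, 0.073], [-0.068, 0.051], [-0.038, 0.032], [-0.009, 0.015]]
-0.05 162 36.1 [[-0.154, 0.116], [-0.121, 0.114], [-0.112, 0.081], [-0.091, 0.06], [-0.06, 0.049], [-0.033, 0.028]]
-0.04 156 35.9 [[-0.157, 0.113], [-0.137, 0.094], [-0.109, 0.077], [-0.083, 0.062], [-0.057, 0.043], [-0.035, 0.025]]
-0.03 152 36.1 [[-0.156, 0.115], [-0.131, 0.095], [-0.107, 0.074], [-0.077, 0.059], [-0.057, 0.039], [-0.032, 0.022], [-0.009, 0.014]]
-0.02 156 36.
[... 845 characters left out ...]
, [-0.036, 0.029], [-0.012, 0.015]]
0.05 142 36.2 [[-0.108, 0.141], [-0.124, 0.093], [-0.101, 0.076], [-0.083, 0.057], [-0.055, 0.044], [-0.034, 0.027], [-0.012, 0.012]]
0.06 123 36.1 [[-0.107, 0.143], [-0.117, 0.085], [-0.099, 0.068], [-0.079, 0.053], [-0.055, 0.042], [-0.034, 0.03], [-0.014, 0.012]]
0.07 134 36.9 [[-0.133, 0.1], [-0.113, 0.084], [-0.091, 0.073], [-0.075, 0.057], [-0.057, 0.041], [-0.033, 0.028], [-0.011, 0.019]]
0.08 128 37.5 [[-0.137, 0.102], [-0.116, 0.086], [-0.091, 0.072], [-0.075, 0.054], [-0.051, 0.043], [-0.033, 0.029], [-0.011, 0.012]]
0.09 80 37.3 [[-0.139, 0.103], [-0.118, 0.088], [-0.102, 0.074], [-0.075, 0.057], [-0.057, 0.039], [-0.033, 0.027], [-0.01, 0.017]]
```

View pics/s2.png

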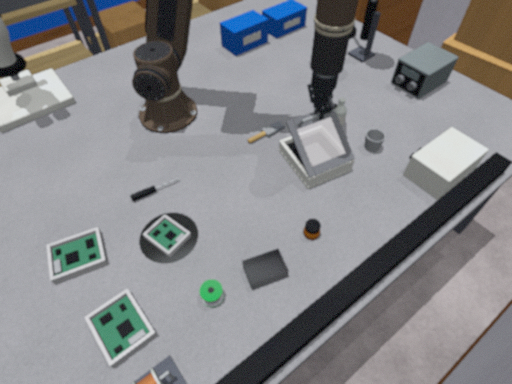

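At this point the lid is at about 35.6°, and the tray sits on the mat at (167,235). I'll do the last ~9.4° along a slightly larger radius to ease the radial push.

In the tool's units: -0.0082 m is -0.1312, -0.008 m is -0.128.

Emit:
{"op": "move_tool", "data": {
  "moves": [
    [[0,-0.1168,-0.1184],[0,0,0]],
    [[0,-0.128,-0.0928],[0,0,0]],
    [[0,-0.1312,-0.0672],[0,0,0]],
    [[0,0,0],[0,0,0]],
    [[0,0,0],[0,0,0]]
  ]
}}

```text
time: 13.52
tcp_pos: [0.5615, 0.2786, 0.2193]
ee_rot: [2.001, -2.421, -0.003]
contact_force: [-13.3, 2.1, 12.3]
grip_width: 0.0102
grasp_force: 49.7
```

Create ang.py:
```python
from m import *
a=np.radians(-11);ex=np.array([np.cos(a),np.sin(a)]);ey=np.array([-ex[1],ex[0]])
h=np.array([.482,.2935])+.168*ex
for n in("scene","top"):
    im,d=get_image(n); P=cloud(n,d)
    D=P[...,:2]-h;x=D@ex;y=D@ey;z=P[...,2]-.06
    # side frames of the lid, clear of handle and gripper
    k=(d>0)&(abs(abs(y)-.08)<.012)&(z>.02)&(x<-.01)&(x>-.17)&(z<.16)&(abs(np.degrees(np.arctan2(z,-x))-45)<15)
    r=cv2.fitLine(np.stack([-x[k],z[k]],1).astype(np.float32),cv2.DIST_HUBER,0,.002,.002).ravel(); print(n,k.sum(),np.degrees(np.arctan2(r[1],r[0]))%180)
```

```bash
python3 ang.py
```

```text
scene 622 43.85773
top 339 43.464622
```

In the tool's units: -0.0028 m is -0.0448, -0.0025 m is -0.04.

Emit:
{"op": "move_tool", "data": {
  "moves": [
    [[0,-0.04,-0.0448],[0,0,0]],
    [[0,0,0],[0,0,0]],
    [[0,0,0],[0,0,0]],
    [[0,0,0],[0,0,0]]
  ]
}}

```text
time: 14.12
tcp_pos: [0.5644, 0.278, 0.2213]
ee_rot: [2.001, -2.421, -0.002]
contact_force: [-8.6, 2.4, 5.9]
grip_width: 0.01
grasp_force: 49.1
```

```bash
python3 ang.py; python3 ang.py
```

Run:
```python
from m import *
im,d=get_image("scene"); cv2.imwrite("pics/s3.png",im[...,::-1])
P=cloud("scene",d); q=P[(d>0)&(P[...,2]>.0165)&(P[...,2]<.03)&(abs(P[...,0]-.5076)<.09)&(abs(P[...,1]+.286)<.09)]
print("carrier",cv2.minAreaRect((q[:,:2]*1000).astype(np.float32)))
```

```text
scene 631 44.80142
top 335 45.223015
scene 624 45.226128
top 345 44.157887
carrier ((508.111572265625, -286.18536376953125), (113.4056625366211, 90.88250732421875), 15.126994132995605)
```

View pics/s3.png

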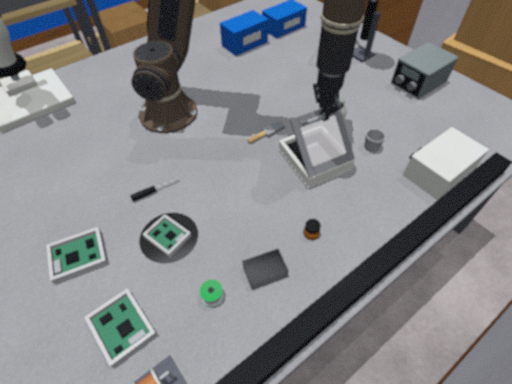

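The lid is held at about 45° by the gripper at (325,100). The tray is centred on the mat at (167,235). The other things I can see haven't moved, and the bottle is hidden behind the gripper. I'm handing it in.

```bash
python3 -c "
from plant import *
print(finish_job())"
```

```text
the job is handed in; nothing more can be done
None
```

The job is handed in: the 110 x 90 mm carrier was slid to the middle of the mat (about 1 mm off centre) and the gripper is holding the lid at about 45°; I moved nothing else, though the bottle was hidden behind the gripper in the last picture.

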